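Uncap the reader, turn the canisters stripe up, scan, recap

ROBOT

A 7-joint arm with a two-finger parallel gripper is mounted at the origin on the work surface. World frame = base frame: x ahead of the robot, y to its left, z up, the work surface at z = 0. Lengths are in m, angles in rad, forces in N, time in s.
With the tool pointing down it reaches from about 0.4 to 0.85 m from the base axis. Payload 10.4 kg.
Tool frame: the origin (TCP) lies midway between the tips of the shut fingers; the grasp point (between the pads) lies 19 mm behind it; z points along the fingers, y is the line along which they close (so a half turn about z gives the same grasp; the last joint's range is limited). The gripper opens to 87 mm and grips with 3 to 60 N. Pads are 19 mm wide; open, the fingers measure 117 mm over their backs; the gripper's body (75 mm by 190 mm) begins 51 mm behind the grasp point.
Start: joints at [1.121, 0.332, -0.065, 1.46, 0.022, 1.35, -0.088], TCP at [0.259, -0.569, 0.223] pointing down, gripper open.
Joint ranges: [-2.6, 2.6], [-0.5, 2.12], [-1.47, 1.34], [0.16, 2.42], [-1.27, 4.41], [0.06, 2.06], [-2.6, 2.6]. Speed limits (rad/s): [2.22, 2.22, 2.79, 2.79, 3.14, 3.14, 3.14].

INTERFACE

Orientations are given as a unit quaternion [x, y, z, w].
In Python, from bench import sensors, eyes, order gives the robot as it stands.
- The arm moves only by the tool arm_command, never from a script. Its argument "steps" is a list of rows, each an object with "rot": the turn, a rotation vector about the world's x, y, z in degrees, a list of three; "slide": the shift along the world's x, y, z in m, a list of three; "grip": the opening, from 0 (shut) to 1 (fully open). A call has exactly 8 rows; each row shifts and turns the commanded pose from where the row before left it; what a row does not reach is not made up. A row lasts 1/8 s, in which the tool goes at most 62.5 mm and 10.7 degrees, less where a joint would pass 70% of its speed; a pose out of reach is approached as far as the arm can. A call with a gripper value outside its range is refused whole. The fingers move at their own pace and stop on an object; "newtons" is the grip in N (left out, the last holds). Time passes only in rows, so rows that do not move let the fingers close, or fill a call up. It gives the time, the measured TCP pose, the force, the opening and the grip force at its end, in the units of the state.
- sensors.read_state(): the state, without advancing time (a new reading comes with each control period).
- eyes.camera(name): name is "scene" or "top" or "wrist"; returns a dict with "pixels" (420x560x3 uint8, red, green, blue), "intrinsics" (3x3 intrinsics, pixels), "pose" (4x4, takes a point from camera to world coordinates). Camera axes: x right, y down, z forward; pixel columns grow to the right and rows downward; lengths in m; the calibration is good to about 2 mm. The wrist camera is an equidistant fisheye: a pixel r from the principal point sees the ray r / f radians off the axis. A picture is of the moment at which its call begins. There is no depth.
- order.close_job(): hands the job in; it is judged then, once.
Trained networks look in a picture, given as the dict that the camera call returned (one of the last four; its "shot" number tells which), for a name from the list of things; names that differ only in an ending like _2 or _b are one class to them, and where a whole thing is asked for, a point or a joint stands for the part that bears it (a point fixed in the world has none). Each returns a list of dicts, best first, with "conf" (0 to 1); they miss things now and then, are a little off and sometimes report something else, mostly with a low value. They report only what shows in the picture. A call takes as long as a camera call. They do not tell look-alikes from the thing itself.
- eyes.look_for(name, picture): "bbox" ([left, top, right, bottom] in pixels, round what is visible of it).
The state is a dict: "time": time; "joint_positions": joint angles; "joint_vel": joint speeds; "joint_torque": joint torques, N m; "ee_pos": TCP position; "eef_rot": TCP orientation; "ft_force": force on the tool from outside, world axes, zero at the start; "torque": the same for the moment, N m; "width": finger opening in m; "grip_force": force on a finger pad.
Only numpy, scipy, OpenCV 4.12 (cv2) and the standard library are available. Lean on these libraries where they do the work, as an engineer would, in place of code of your own. Each camera call takes 0.05 s, during which the arm holds its last target. There are 200 camera calls.

TASK

Get the samples ready and scan them: lift the loose red dust cap off the reader's lens and set it, open end down, in the white round cap dish, and roll each sample canister along the mat until its yellow stripe is on top, then lay each, centred with its stripe still facing straight up, in its own berth of the rack. When the cap and all the canisters are in place, press the reader's green scan button fully down and let it go, and only then put the cap back over the lens, fully down, leaving the canisters as they are. Do not disturb the other things on the bench.

Things in the scene. Friction and masses are not known exactly. Their poses are not given: they have to be found in the camera images.
- can1: aluminium canister with blue rubber end bands and one yellow stripe along its side: a plain cylinder 40 mm across, 100 mm long, about 160 g, lying on the mat (2 or 3 are present). Origin at its centre; y along its axis, z from the axis out through the stripe (z up = stripe on top). Pressed lightly from above and stroked sideways it rolls without slip, half as far as the fingers move; knocked, it may roll to a stop bar
- can2: aluminium canister with blue rubber end bands and one yellow stripe along its side: a plain cylinder 40 mm across, 100 mm long, about 160 g, lying on the mat (2 or 3 are present). Origin at its centre; y along its axis, z from the axis out through the stripe (z up = stripe on top). Pressed lightly from above and stroked sideways it rolls without slip, half as far as the fingers move; knocked, it may roll to a stop bar
- can3: aluminium canister with blue rubber end bands and one yellow stripe along its side: a plain cylinder 40 mm across, 100 mm long, about 160 g, lying on the mat (2 or 3 are present). Origin at its centre; y along its axis, z from the axis out through the stripe (z up = stripe on top). Pressed lightly from above and stroked sideways it rolls without slip, half as far as the fingers move; knocked, it may roll to a stop bar
- rack: fixed white rack, base 260 x 110 x 10 mm, origin under its centre; x along the row of berths, y along the axes of the laid canisters. Three berths 80 mm apart (any may be used, either way round), each with grey V supports (45 degree flanks, 37 mm high) 27 to 45 mm either side of its middle; the middle 54 mm is open for fingers
- rollmat: fixed flat dark mat (no thickness to speak of) on which the canisters start, origin at its centre; along its near and far edges (its -x and +x sides) runs a fixed stop bar 15 mm high, 12 mm thick, 420 mm long; 275 mm clear between the bars. A canister resting against a bar leaves no room for a finger there until it is rolled away
- berth1 (a point): centre of a canister lying in this berth of the rack, 40 mm above the bench
- berth2 (a point): centre of a canister lying in this berth of the rack, 40 mm above the bench
- berth3 (a point): centre of a canister lying in this berth of the rack, 40 mm above the bench
- reader: fixed grey reader, housing 130 x 100 x 60 mm, origin under its centre; a round lens barrel and green dome (38 mm across, 29 mm tall) stand on its top 30 mm along +x, the green button stands 38 mm along -x
- lens_seat (a point): on top of the reader's housing at the foot of the lens, on its axis, 60 mm above the bench; the cap stands here at first and at the end
- scan (a joint): the green scan button: 0 up, 0.006 m fully down; it springs back; full travel takes 5 N
- scan_top (a point): centre of the green button's top, 28 mm across; press straight down
- cap: loose red dust cap, 54 mm across and 38 mm high, hollow and open below (46 mm inside), on top a black round grip 26 mm across and 24 mm high (38 to 62 mm above the rim), 60 g; origin at the centre of its open rim, z up out of the grip. It stands over the lens without a snap and must be raised 32 mm to clear it.
- capdish: fixed white round cap dish, 80 mm outside, 68 mm inside, wall 14 mm high, floor 4 mm above the bench; origin under its centre
- dish_in (a point): centre of the cap dish's floor
- cup: white cup 64 mm across, 60 mm tall, to be left alone
- petri: stack of glass dishes 90 mm across, 45 mm high, to be left alone
- wash: white wash bottle, 60 mm across, 170 mm tall, to be left alone
- tips: blue box 120 x 80 x 60 mm, to be left alone
- jar: amber jar 64 mm across, 80 mm tall, to be left alone
- spat: spatula 170 mm long lying on the bench, to be left alone
There are look-alikes about, which are no part of the job. Of the things shaped like the cap, the red one is meant.

How it is judged:
On the way, in this order (a step that is already met when the one before it is completed fails the run):
1. the cap stands in the cap dish and every canister lies in a rack berth with its stripe on top (distance between cap and dish_in below 0.012 m and angle between cap's own z axis and vertical below 0.12 rad and linear speed of each of cap, can1, can2, can3 below 0.03 m/s and (distance between can1 and berth1 below 0.02 m or distance between can1 and berth2 below 0.02 m or distance between can1 and berth3 below 0.02 m) and angle between the y axis of each of can1, can2, can3 and the y axis of rack, either way round below 0.15 rad and angle between each of can1, can2, can3's own z axis and vertical below 0.35 rad and (distance between can2 and berth1 below 0.02 m or distance between can2 and berth2 below 0.02 m or distance between can2 and berth3 below 0.02 m) and (distance between can3 and berth1 below 0.02 m or distance between can3 and berth2 below 0.02 m or distance between can3 and berth3 below 0.02 m)), for 0.2 s.
2. then the scan button is pressed fully (value of joint scan above 0.0045 m).
At the end, for the whole second after the job is handed in: Cap flat over the lens again (rim centre within 12 mm of the lens seat, tilt under 0.12 rad); every present canister at rest, centre within 20 mm of a berth point, along the berth within 0.15 rad, stripe within 0.35 rad (20 deg) of straight up; scan button up again (distance between cap and lens_seat below 0.012 m and angle between cap's own z axis and vertical below 0.12 rad and linear speed of each of cap, can1, can2, can3 below 0.03 m/s and (distance between can1 and berth1 below 0.02 m or distance between can1 and berth2 below 0.02 m or distance between can1 and berth3 below 0.02 m) and angle between the y axis of each of can1, can2, can3 and the y axis of rack, either way round below 0.15 rad and angle between each of can1, can2, can3's own z axis and vertical below 0.35 rad and (distance between can2 and berth1 below 0.02 m or distance between can2 and berth2 below 0.02 m or distance between can2 and berth3 below 0.02 m) and (distance between can3 and berth1 below 0.02 m or distance between can3 and berth2 below 0.02 m or distance between can3 and berth3 below 0.02 m) and value of joint scan below 0.002 m); the robot touches nothing.
It fails at once if a bystander (cup, glass dishes, wash bottle, blue box, jar or spatula) is moved more than 40 mm (distance of any of cup, petri, wash, tips, jar, spat from where it was at the start of the episode above 0.04 m).
Of can1, can2, can3 only 2 to 3 are there at a start; the rules pass over those that are not, and their reading is None.
At some moment in a run one of can1, can2, can3 may be knocked a few centimetres aside while the robot is not near it.
It also fails if it takes over 210 s, if anything falls off the work surface, if the arm or the gripper's body presses on something with over 40 N, if the wrist force passes 120 N, or if a joint passes its speed limit or range.

## Working session

There is one attempt and no reset: what is moved stays moved. The work goes in short steps, Python scripts to look and compute and a tool call to move; the robot and the scene stay as the last step left them, time stands still between calls to the robot, and variables do not carry over. Pictures are saved under pics/ and viewed, at most 14 in all, crops included, and the job is handed in when it is done.

Besides the shell and the picture viewer there is one more tool, called as name(argument=value, ...) on one line, values as JSON. arm_command: Moves the arm, as the interface text tells. Its arguments: {"type":"object","properties":{"steps":{"type":"array","items":{"type":"object","properties":{"rot":{"type":"array","items":{"type":"number"}},"slide":{"type":"array","items":{"type":"number"}},"grip":{"type":"number"}}}},"newtons":{"type":"number"}},"required":["steps"]}

```bash
mkdir -p pics; cat > h.py <<'E'
import numpy as np,cv2
from bench import sensors,eyes,order
def shot(n,f=None):
    p=eyes.camera(n)
    if f: cv2.imwrite('pics/'+f,cv2.cvtColor(p['pixels'],cv2.COLOR_RGB2BGR))
    return p
def ray(p,u,v,fish=False):
    K=np.array(p['intrinsics']);T=np.array(p['pose'])
    x=(u-K[0,2])/K[0,0];y=(v-K[1,2])/K[1,1]
    if fish:
        r=np.hypot(x,y)+1e-9;d=np.array([np.sin(r)*x/r,np.sin(r)*y/r,np.cos(r)])
    else: d=np.array([x,y,1.])
    return T[:3,3],T[:3,:3]@d
def at(p,u,v,z,fish=False):
    o,d=ray(p,u,v,fish);return (o+d*(z-o[2])/d[2])
E
python3 - <<'E'
from h import *
for n in('top','scene'):
    p=shot(n,n+'0.png');print(n,np.round(p['intrinsics'],1).tolist(),np.round(p['pose'],3).tolist())
    for t in ['can1','rack','rollmat','reader','cap','capdish','cup','petri','wash','tips','jar','spat','scan']:
        print(t,[(np.round(d['bbox']).tolist(),round(d['conf'],2)) for d in eyes.look_for(t,p)][:5])
s=sensors.read_state();print(s['time'],s['ee_pos'],s['eef_rot'])
E
```

```text
top [[459.8, 0.0, 271.6], [0.0, 459.8, 212.3], [0.0, 0.0, 1.0]] [[-0.034, -0.976, 0.214, 0.287], [-0.999, 0.034, -0.007, 0.01], [-0.0, -0.214, -0.977, 1.559], [0.0, 0.0, 0.0, 1.0]]
can1 [([273.0, 226.0, 300.0, 241.0], 0.78), ([231.0, 229.0, 258.0, 235.0], 0.71), ([174.0, 196.0, 217.0, 275.0], 0.66)]
rack [([176.0, 198.0, 215.0, 276.0], 0.61)]
rollmat [([222.0, 186.0, 352.0, 278.0], 0.98), ([400.0, 219.0, 420.0, 265.0], 0.32)]
reader [([359.0, 195.0, 394.0, 239.0], 0.83)]
cap [([359.0, 175.0, 382.0, 192.0], 0.72), ([399.0, 182.0, 416.0, 199.0], 0.6), ([371.0, 200.0, 384.0, 213.0], 0.48), ([225.0, 186.0, 350.0, 273.0], 0.44), ([174.0, 197.0, 216.0, 276.0], 0.33)]
capdish [([365.0, 262.0, 391.0, 286.0], 0.59)]
cup [([276.0, 150.0, 290.0, 173.0], 0.76)]
petri [([232.0, 150.0, 253.0, 176.0], 0.58)]
wash [([122.0, 198.0, 148.0, 216.0], 0.61), ([177.0, 197.0, 214.0, 276.0], 0.5)]
tips [([126.0, 266.0, 156.0, 311.0], 0.82)]
jar [([322.0, 158.0, 342.0, 184.0], 0.68)]
spat [([399.0, 216.0, 420.0, 266.0], 0.84), ([231.0, 148.0, 253.0, 176.0], 0.5)]
scan []
scene [[385.2, 0.0, 279.3], [0.0, 385.
[... 468 characters left out ...]
196.0], 0.52), ([146.0, 188.0, 188.0, 232.0], 0.33)]
capdish [([422.0, 238.0, 460.0, 281.0], 0.7), ([175.0, 162.0, 198.0, 182.0], 0.64)]
cup [([242.0, 276.0, 265.0, 302.0], 0.78)]
petri [([283.0, 288.0, 318.0, 320.0], 0.78)]
wash [([422.0, 239.0, 462.0, 283.0], 0.81), ([176.0, 162.0, 199.0, 183.0], 0.45)]
tips [([411.0, 174.0, 441.0, 211.0], 0.62), ([241.0, 276.0, 263.0, 302.0], 0.22)]
jar [([178.0, 252.0, 203.0, 282.0], 0.7), ([188.0, 177.0, 342.0, 274.0], 0.49), ([143.0, 188.0, 188.0, 231.0], 0.28)]
spat [([123.0, 172.0, 156.0, 212.0], 0.97), ([339.0, 197.0, 387.0, 276.0], 0.58)]
scan []
1.4 [ 0.25877167 -0.56894709  0.22257711] [9.77314663e-01 2.11792462e-01 2.90560106e-05 5.14884760e-05]
```

```bash
python3 - <<'E'
import cv2
a=cv2.imread('pics/top0.png')[140:320,110:430];cv2.imwrite('pics/a.png',cv2.resize(a,None,fx=2.5,fy=2.5,interpolation=cv2.INTER_CUBIC))
E
```

```text
(no output)
```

View pics/a.png

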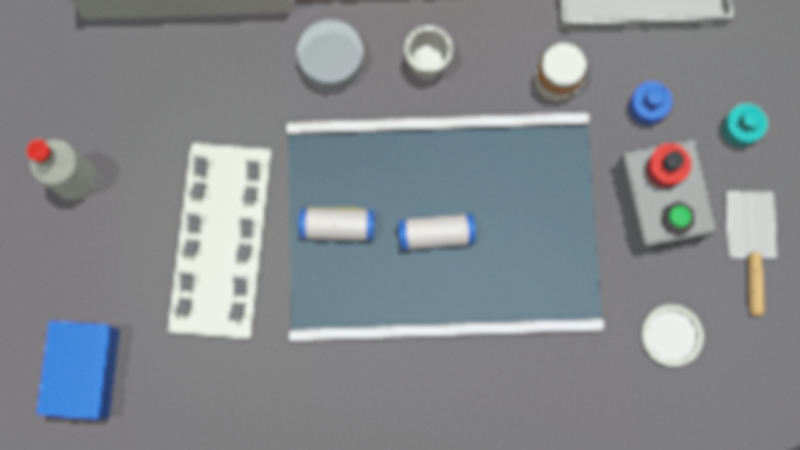

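```bash
python3 - <<'E'
from h import *
p=shot('top')
c=lambda x,y,z:np.round(at(p,110+x/2.5,140+y/2.5,z)[:2],3)
for n,x,y,z in [('canL',337,224,.04),('canL_l',303,224,.02),('canL_r',373,226,.02),('canR',437,231,.04),('canR_l',403,234,.02),('canR_r',473,229,.02),
 ('rk',190,143,.01),('rk',271,150,.01),('rk',250,337,.01),('rk',168,332,.01),
 ('v',200,179,.03),('v',253,182,.03),('v',194,236,.03),('v',246,239,.03),('v',186,295,.03),('v',239,300,.03),
 ('matTL',288,128,.015),('matTR',588,119,.015),('matBL',290,335,.015),('matBR',603,324,.015),
 ('grip',675,161,.122),('capred',670,166,.098),('btn',680,217,.07),('dish',673,335,.014),('rdr',624,153,.06),('rdr',694,143,.06),('rdr',714,234,.06),('rdr',644,245,.06),
 ('blue',653,101,.06),('teal',748,122,.06)]: print(n,c(x,y,z))
q=shot('scene','s1.png')
a=q['pixels'][170:290,100:400];cv2.imwrite('pics/b.png',cv2.cvtColor(cv2.resize(a,None,fx=2.6,fy=2.6,interpolation=cv2.INTER_CUBIC),4))
E
```

```text
canL [0.564 0.091]
canL_l [0.569 0.138]
canL_r [0.563 0.043]
canR [ 0.55  -0.043]
canR_l [0.551 0.003]
canR_r [ 0.554 -0.092]
rk [0.691 0.294]
rk [0.677 0.182]
rk [0.42  0.213]
rk [0.43  0.322]
v [0.635 0.277]
v [0.628 0.205]
v [0.556 0.285]
v [0.55  0.215]
v [0.477 0.295]
v [0.468 0.224]
matTL [0.706 0.157]
matTR [ 0.705 -0.26 ]
matBL [0.42  0.158]
matBR [ 0.42 -0.26]
grip [ 0.616 -0.349]
capred [ 0.615 -0.348]
btn [ 0.552 -0.362]
dish [ 0.403 -0.353]
rdr [ 0.644 -0.297]
rdr [ 0.654 -0.392]
rdr [ 0.53  -0.408]
rdr [ 0.518 -0.314]
blue [ 0.715 -0.342]
teal [ 0.681 -0.468]
```

View pics/b.png

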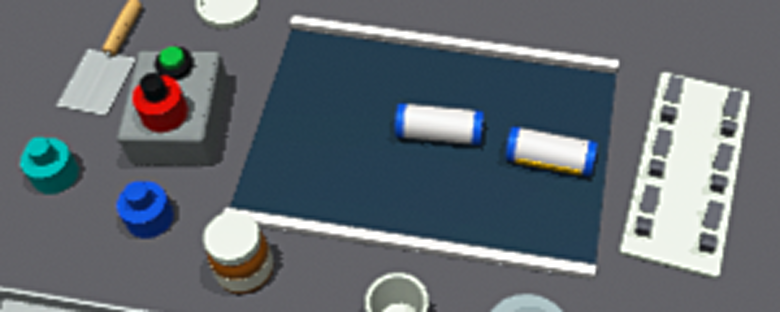

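arm_command(steps=[{"slide": [0.045, 0.0275, 0], "rot": [0, 0, 8.2], "grip": 1}, {"slide": [0.045, 0.0275, 0], "rot": [0, 0, 8.2]}, {"slide": [0.045, 0.0275, 0], "rot": [0, 0, 8.2]}, {"slide": [0.045, 0.0275, 0], "rot": [0, 0, 8.2]}, {"slide": [0.045, 0.0275, 0], "rot": [0, 0, 8.2]}, {"slide": [0.045, 0.0275, 0], "rot": [0, 0, 8.2]}, {"slide": [0.045, 0.0275, 0], "rot": [0, 0, 8.2]}, {"slide": [0.042, 0.0275, 0], "rot": [0, 0, 8.2]}])

```text
schema error: expected keys rot, slide, grip
```

arm_command(steps=[{"slide": [0.045, 0.0275, 0], "rot": [0, 0, 8.2], "grip": 1}, {"slide": [0.045, 0.0275, 0], "rot": [0, 0, 8.2], "grip": 1}, {"slide": [0.045, 0.0275, 0], "rot": [0, 0, 8.2], "grip": 1}, {"slide": [0.045, 0.0275, 0], "rot": [0, 0, 8.2], "grip": 1}, {"slide": [0.045, 0.0275, 0], "rot": [0, 0, 8.2], "grip": 1}, {"slide": [0.045, 0.0275, 0], "rot": [0, 0, 8.2], "grip": 1}, {"slide": [0.045, 0.0275, 0], "rot": [0, 0, 8.2], "grip": 1}, {"slide": [0.042, 0.0275, 0], "rot": [0, 0, 8.2], "grip": 1}])

```text
time: 2.5
ee_pos: [0.6171, -0.3479, 0.2226]
eef_rot: [0.705, 0.709, 0.0, 0.0]
ft_force: [-0.8, -0.8, -0.4]
width: 0.087
grip_force: 0.0
```

```bash
python3 - <<'E'
from h import *
p=shot('wrist','w1.png');print(np.round(p['intrinsics'],1).tolist(),np.round(p['pose'],3).tolist())
for t in ['cap','scan','capdish']:
  for d in eyes.look_for(t,p):
    b=d['bbox'];u,v=(b[0]+b[2])/2,(b[1]+b[3])/2
    print(t,np.round(b),round(d['conf'],2),[np.round(at(p,u,v,z,True)[:2],3) for z in(.014,.07,.1,.122)])
s=sensors.read_state();print(s['time'],s['ee_pos'],s['eef_rot'],s['joint_positions'],s['ft_force'])
E
```

```text
[[325.2, 0.0, 276.7], [0.0, 325.2, 211.1], [0.0, 0.0, 1.0]] [[1.0, 0.005, 0.003, 0.617], [0.005, -0.96, -0.281, -0.272], [0.001, 0.281, -0.96, 0.384], [0.0, 0.0, 0.0, 1.0]]
cap [342. 158. 390. 211.] 0.86 [array([ 0.724, -0.347]), array([ 0.707, -0.336]), array([ 0.699, -0.329]), array([ 0.692, -0.325])]
cap [249. 168. 308. 234.] 0.63 [array([ 0.62 , -0.368]), array([ 0.619, -0.353]), array([ 0.619, -0.345]), array([ 0.619, -0.34 ])]
cap [308. 256. 355. 287.] 0.63 [array([ 0.689, -0.461]), array([ 0.678, -0.432]), array([ 0.672, -0.417]), array([ 0.668, -0.406])]
cap [196. 194. 223. 223.] 0.25 [array([ 0.537, -0.377]), array([ 0.549, -0.361]), array([ 0.555, -0.353]), array([ 0.56 , -0.346])]
scan [196. 194. 223. 221.] 0.58 [array([ 0.537, -0.376]), array([ 0.549, -0.36 ]), array([ 0.555, -0.352]), array([ 0.56 , -0.346])]
capdish [ 84. 159. 142. 217.] 0.56 [array([ 0.41 , -0.351]), array([ 0.441, -0.339]), array([ 0.458, -0.332]), array([ 0.47 , -0.328])]
2.7 [ 0.61643226 -0.34793201  0.22205682] [ 7.06228517e-01  7.07983865e-01  1.12649791e-04 -3.40122184e-04] [ 0.69159542  0.54792644 -0.38123263  1.18608921  0.19618265  1.44313063
  0.33900063] [ 0.49131519 -0.74942544  0.14776388]
```

View pics/w1.png

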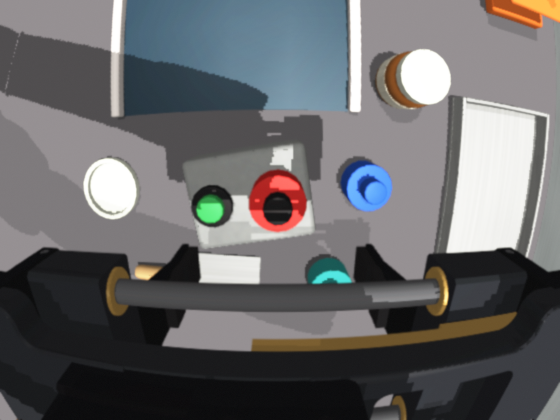

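arm_command(steps=[{"slide": [0, 0, -0.03], "rot": [0, 0, 0], "grip": 0.7}, {"slide": [0, 0, -0.03], "rot": [0, 0, 0], "grip": 0.7}, {"slide": [0, 0, -0.03], "rot": [0, 0, 0], "grip": 0.7}, {"slide": [0, 0, -0.03], "rot": [0, 0, 0], "grip": 0.7}, {"slide": [0, 0, 0], "rot": [0, 0, 0], "grip": 0}, {"slide": [0, 0, 0], "rot": [0, 0, 0], "grip": 0}, {"slide": [0, 0, 0], "rot": [0, 0, 0], "grip": 0}, {"slide": [0, 0, 0], "rot": [0, 0, 0], "grip": 0}], newtons=15)

```text
time: 3.7
ee_pos: [0.6161, -0.3492, 0.1037]
eef_rot: [0.707, 0.707, 0.0, 0.001]
ft_force: [-1.0, -0.7, 0.4]
width: 0.0287
grip_force: 0.0
```

arm_command(steps=[{"slide": [0, 0, 0], "rot": [0, 0, 0], "grip": 0}, {"slide": [0, 0, 0], "rot": [0, 0, 0], "grip": 0}, {"slide": [0, 0, 0.02], "rot": [0, 0, 0], "grip": 0}, {"slide": [0, 0, 0.03], "rot": [0, 0, 0], "grip": 0}, {"slide": [0, 0, 0.02], "rot": [0, 0, 0], "grip": 0}, {"slide": [-0.03, 0, 0], "rot": [0, 0, 0], "grip": 0}, {"slide": [-0.045, 0, 0], "rot": [0, 0, 0], "grip": 0}, {"slide": [-0.045, 0, 0], "rot": [0, 0, 0], "grip": 0}])

```text
time: 4.7
ee_pos: [0.4945, -0.3488, 0.173]
eef_rot: [0.707, 0.708, 0.0, 0.0]
ft_force: [-0.3, -0.2, -0.3]
width: 0.0253
grip_force: 15.0
```

arm_command(steps=[{"slide": [-0.045, -0.002, 0], "rot": [0, 0, 0], "grip": 0}, {"slide": [-0.045, -0.002, 0], "rot": [0, 0, 0], "grip": 0}, {"slide": [0, 0, -0.03], "rot": [0, 0, 0], "grip": 0}, {"slide": [0, 0, -0.03], "rot": [0, 0, 0], "grip": 0}, {"slide": [0, 0, -0.03], "rot": [0, 0, 0], "grip": 0}, {"slide": [0, 0, -0.03], "rot": [0, 0, 0], "grip": 0}, {"slide": [0, 0, -0.005], "rot": [0, 0, 0], "grip": 0}, {"slide": [0, 0, 0], "rot": [0, 0, 0], "grip": 0}])

```text
time: 5.7
ee_pos: [0.4059, -0.353, 0.0483]
eef_rot: [0.707, 0.707, 0.0, 0.0]
ft_force: [0.9, 1.2, -0.5]
width: 0.0255
grip_force: 15.0
```

arm_command(steps=[{"slide": [0, 0, -0.002], "rot": [0, 0, 0], "grip": 0}, {"slide": [0, 0, 0], "rot": [0, 0, 0], "grip": 0.55}, {"slide": [0, 0, 0], "rot": [0, 0, 0], "grip": 0.55}, {"slide": [0, 0, 0], "rot": [0, 0, 0], "grip": 0.55}, {"slide": [0, 0, 0.05], "rot": [0, 0, 0], "grip": 0.55}, {"slide": [0, 0.02, 0.055], "rot": [0, 0, 0], "grip": 0}, {"slide": [0, 0.06, 0.0], "rot": [0, 0, 0], "grip": 0}, {"slide": [0, 0.06, 0.0], "rot": [0, 0, 0], "grip": 0}])

```text
time: 6.7
ee_pos: [0.406, -0.2116, 0.1512]
eef_rot: [0.707, 0.707, 0.0, 0.001]
ft_force: [0.4, 1.1, -0.1]
width: 0.0253
grip_force: 0.0
```

arm_command(steps=[{"slide": [0, 0.06, 0], "rot": [0, 0, 0], "grip": 0}, {"slide": [0, 0.05, 0], "rot": [0, 0, 0], "grip": 0}, {"slide": [0, 0, 0], "rot": [0, 0, 0], "grip": 0}, {"slide": [0, 0, 0], "rot": [0, 0, 0], "grip": 0}, {"slide": [0, 0, 0], "rot": [0, 0, 0], "grip": 0}, {"slide": [0, 0, 0], "rot": [0, 0, 0], "grip": 0}, {"slide": [0, 0, 0], "rot": [0, 0, 0], "grip": 0}, {"slide": [0, 0, 0], "rot": [0, 0, 0], "grip": 0}])

```text
time: 7.7
ee_pos: [0.4057, -0.1031, 0.1505]
eef_rot: [0.707, 0.707, 0.0, -0.0]
ft_force: [-0.1, 0.2, 0.3]
width: 0.0006
grip_force: 0.0
```

```bash
python3 - <<'E'
from h import *
p=shot('wrist','w2.png')
for t in ['can1','cap']:
  for d in eyes.look_for(t,p):
    b=d['bbox'];u,v=(b[0]+b[2])/2,(b[1]+b[3])/2
    print(t,np.round(b),round(d['conf'],2),[np.round(at(p,u,v,z,True)[:2],3) for z in(.02,.03)])
s=sensors.read_state();print(s['time'],s['ee_pos'],s['eef_rot'],s['width'],s['ft_force'])
E
```

```text
can1 [407.  90. 448. 196.] 0.8 [array([ 0.551, -0.044]), array([ 0.546, -0.043])]
can1 [422.   0. 458.  65.] 0.66 [array([0.564, 0.067]), array([0.558, 0.064])]
cap [376. 386. 448. 420.] 0.7 [array([ 0.602, -0.402]), array([ 0.596, -0.389])]
cap [433. 414. 464. 420.] 0.59 [array([ 0.686, -0.46 ]), array([ 0.676, -0.446])]
7.85 [ 0.40576294 -0.10296276  0.15057177] [7.06766312e-01 7.07447085e-01 4.08440487e-05 1.95366203e-05] 0.0006368137423508871 [ 1.12893364 -0.61750592 -0.45304928]
```

View pics/w2.png

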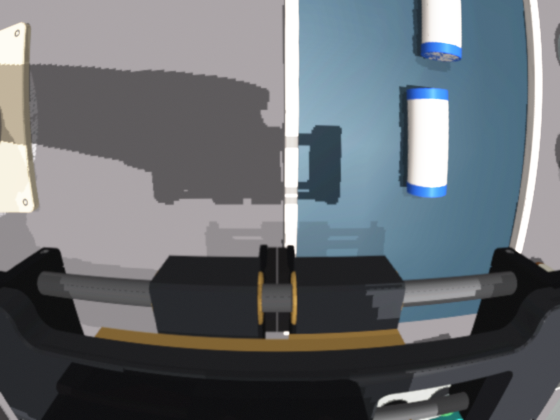

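arm_command(steps=[{"slide": [0.045, 0.02, 0], "rot": [0, 0, 0], "grip": 0}, {"slide": [0.045, 0.02, 0], "rot": [0, 0, 0], "grip": 0}, {"slide": [0.044, 0.019, 0], "rot": [0, 0, 0], "grip": 0}, {"slide": [0, 0, -0.05], "rot": [0, 0, 0], "grip": 0}, {"slide": [0, 0, -0.045], "rot": [0, 0, 0], "grip": 0}, {"slide": [0, 0, -0.01], "rot": [0, 0, 0], "grip": 0}, {"slide": [0, 0, -0.004], "rot": [0, 0, 0], "grip": 0}, {"slide": [0, 0, -0.002], "rot": [0, 0, 0], "grip": 0}])

```text
time: 8.85
ee_pos: [0.5409, -0.0441, 0.0411]
eef_rot: [0.707, 0.707, 0.001, 0.001]
ft_force: [-0.1, 0.2, 0.9]
width: 0.0006
grip_force: 0.0
```

arm_command(steps=[{"slide": [0, 0, -0.002], "rot": [0, 0, 0], "grip": 0}, {"slide": [0, 0, -0.001], "rot": [0, 0, 0], "grip": 0}, {"slide": [0, 0, 0], "rot": [0, 0, 0], "grip": 0}, {"slide": [0.006, 0, 0], "rot": [0, 0, 0], "grip": 0}, {"slide": [0, 0, 0], "rot": [0, 0, 0], "grip": 0}, {"slide": [0, 0, 0], "rot": [0, 0, 0], "grip": 0}, {"slide": [0, 0, 0], "rot": [0, 0, 0], "grip": 0}, {"slide": [0, 0, 0], "rot": [0, 0, 0], "grip": 0}])

```text
time: 9.85
ee_pos: [0.5488, -0.0437, 0.0399]
eef_rot: [0.707, 0.707, 0.002, 0.003]
ft_force: [0.9, 1.1, 17.2]
width: 0.0008
grip_force: 8.6
```

arm_command(steps=[{"slide": [0, 0, 0.0015], "rot": [0, 0, 0], "grip": 0}, {"slide": [0.008, 0, 0], "rot": [0, 0, 0], "grip": 0}, {"slide": [0.01, 0, 0], "rot": [0, 0, 0], "grip": 0}, {"slide": [0.01, 0, 0], "rot": [0, 0, 0], "grip": 0}, {"slide": [0.007, 0, 0], "rot": [0, 0, 0], "grip": 0}, {"slide": [0, 0, 0], "rot": [0, 0, 0], "grip": 0}, {"slide": [0, 0, 0], "rot": [0, 0, 0], "grip": 0}, {"slide": [0, 0, 0], "rot": [0, 0, 0], "grip": 0}])

```text
time: 10.85
ee_pos: [0.5819, -0.043, 0.0394]
eef_rot: [0.707, 0.708, 0.001, 0.001]
ft_force: [1.8, 4.3, 8.6]
width: 0.0005
grip_force: 3.9
```

```bash
python3 - <<'E'
from h import *
s=sensors.read_state();print(s['time'],s['ee_pos'],s['ft_force'])
q=shot('scene');t=shot('top')
for p in(q,t):
  for d in eyes.look_for('can1',p):
    b=d['bbox'];u,v=(b[0]+b[2])/2,(b[1]+b[3])/2
    print(np.round(b),round(d['conf'],2),np.round(at(p,u,v,.025)[:2],3))
a=q['pixels'][190:260,220:350];a=cv2.resize(a,None,fx=4,fy=4,interpolation=cv2.INTER_CUBIC)
b=t['pixels'][190:270,215:345];b=cv2.resize(b,None,fx=4,fy=4,interpolation=cv2.INTER_CUBIC)
cv2.imwrite('pics/c.png',cv2.cvtColor(np.vstack([a,b])[:600],4))
E
```

```text
10.85 [ 0.58188364 -0.04301909  0.03942482] [1.75463816 4.32988931 8.5907685 ]
[292. 218. 329. 236.] 0.77 [0.567 0.091]
[275. 219. 282. 232.] 0.67 [ 0.58  -0.007]
[410. 176. 441. 213.] 0.34 [0.38  0.438]
[230. 224. 262. 237.] 0.59 [0.563 0.088]
[270. 222. 273. 234.] 0.52 [0.569 0.   ]
```

View pics/c.png

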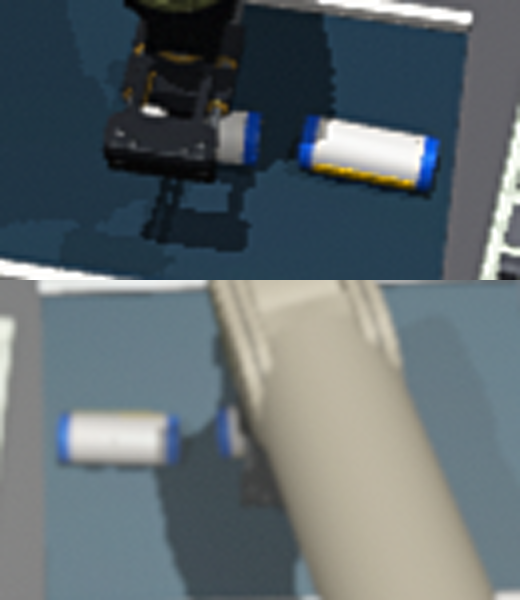

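arm_command(steps=[{"slide": [0, 0, 0.015], "rot": [0, 0, 0], "grip": 0}, {"slide": [-0.0215, 0, 0], "rot": [0, 0, 0], "grip": 0}, {"slide": [0, 0, -0.014], "rot": [0, 0, 0], "grip": 0}, {"slide": [0, 0, -0.001], "rot": [0, 0, 0], "grip": 0}, {"slide": [0, 0, 0], "rot": [0, 0, 0], "grip": 0}, {"slide": [0.005, 0, 0], "rot": [0, 0, 0], "grip": 0}, {"slide": [0.01, 0, 0], "rot": [0, 0, 0], "grip": 0}, {"slide": [0.01, 0, 0], "rot": [0, 0, 0], "grip": 0}])

```text
time: 12.05
ee_pos: [0.5871, -0.0435, 0.0402]
eef_rot: [0.707, 0.707, 0.002, 0.002]
ft_force: [-0.3, 3.7, 16.9]
width: 0.0008
grip_force: 8.3
```

arm_command(steps=[{"slide": [0.01, 0, 0], "rot": [0, 0, 0], "grip": 0}, {"slide": [0.008, 0, 0], "rot": [0, 0, 0], "grip": 0}, {"slide": [0.003, 0, 0], "rot": [0, 0, 0], "grip": 0}, {"slide": [0, 0, 0], "rot": [0, 0, 0], "grip": 0}, {"slide": [0, 0, 0.03], "rot": [0, 0, 0], "grip": 0}, {"slide": [-0.05, 0, 0.03], "rot": [0, 0, 0], "grip": 0}, {"slide": [-0.06, -0.05, 0.0], "rot": [0, 0, 0], "grip": 0}, {"slide": [-0.05, -0.06, 0.0], "rot": [0, 0, 0], "grip": 0}])

```text
time: 13.05
ee_pos: [0.4659, -0.1328, 0.098]
eef_rot: [0.706, 0.708, -0.0, 0.0]
ft_force: [0.3, -1.6, 0.1]
width: 0.0005
grip_force: 0.0
```

```bash
cat >> h.py <<'E'
def cans(crop=None):
    p=shot('wrist');
    for d in eyes.look_for('can1',p):
        b=d['bbox'];u,v=(b[0]+b[2])/2,(b[1]+b[3])/2
        print(np.round(b),round(d['conf'],2),np.round(at(p,u,v,.025,True)[:2],3))
    h=cv2.cvtColor(p['pixels'],cv2.COLOR_RGB2HSV)
    m=cv2.inRange(h,(18,110,80),(38,255,255));n,l,s,c=cv2.connectedComponentsWithStats(m)
    print('yellow',[(s[i].tolist(),[np.round(at(p,*c[i],z,True)[:2],3).tolist() for z in(.02,.035)]) for i in range(1,n) if s[i][4]>15 and s[i][1]<270])
    print(np.round(p['pose'][:3,3],3));s=sensors.read_state();print(s['time'],s['ee_pos'],s['ft_force'])
    return p
E
python3 - <<'E'
from h import *
p=cans()
a=p['pixels'][0:300,200:560];t=shot('top')['pixels'][180:280,215:360]
cv2.imwrite('pics/d.png',cv2.cvtColor(np.hstack([a,cv2.resize(t,(435,300))]),4))
E
```

```text
[376.   0. 427.  12.] 0.92 [0.56  0.036]
[404.  40. 456. 172.] 0.81 [ 0.583 -0.041]
yellow [([404, 56, 10, 98, 746], [[0.567, -0.042], [0.561, -0.043]])]
[ 0.466 -0.056  0.26 ]
13.15 [ 0.46304428 -0.13846798  0.09739388] [ 0.45553642 -0.02493177  0.13656303]
```

View pics/d.png

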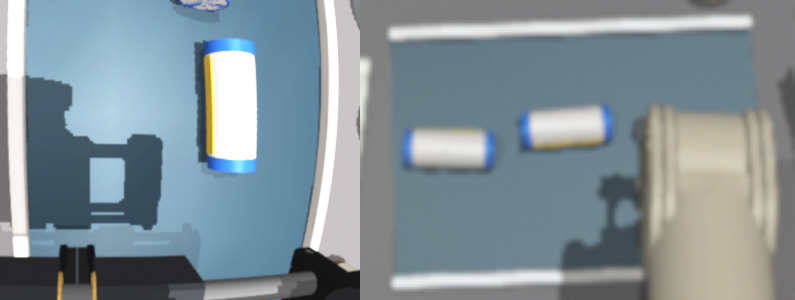

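arm_command(steps=[{"slide": [0.055, 0.048, 0], "rot": [0, 0, 0], "grip": 0}, {"slide": [0.056, 0.048, 0], "rot": [0, 0, 0], "grip": 0}, {"slide": [0, 0, -0.04], "rot": [0, 0, 0], "grip": 0}, {"slide": [0, 0, -0.015], "rot": [0, 0, 0], "grip": 0}, {"slide": [0, 0, -0.003], "rot": [0, 0, 0], "grip": 0}, {"slide": [0, 0, 0], "rot": [0, 0, 0], "grip": 0}, {"slide": [0.004, 0, 0], "rot": [0, 0, 0], "grip": 0}, {"slide": [0.008, 0, 0], "rot": [0, 0, 0], "grip": 0}])

```text
time: 14.2
ee_pos: [0.5746, -0.0507, 0.041]
eef_rot: [0.707, 0.707, 0.0, 0.001]
ft_force: [1.4, 0.1, -0.3]
width: 0.0008
grip_force: 0.0
```

arm_command(steps=[{"slide": [0.01, 0, 0], "rot": [0, 0, 0], "grip": 0}, {"slide": [0.01, 0, 0], "rot": [0, 0, 0], "grip": 0}, {"slide": [0.01, 0, 0], "rot": [0, 0, 0], "grip": 0}, {"slide": [0.006, 0, 0], "rot": [0, 0, 0], "grip": 0}, {"slide": [0, 0, 0], "rot": [0, 0, 0], "grip": 0}, {"slide": [0, 0, 0], "rot": [0, 0, 0], "grip": 0}, {"slide": [0, 0, 0.03], "rot": [0, 0, 0], "grip": 0}, {"slide": [-0.02, -0.02, 0.05], "rot": [0, 0, 0], "grip": 0}])

```text
time: 15.2
ee_pos: [0.5886, -0.069, 0.1194]
eef_rot: [0.706, 0.708, -0.001, -0.002]
ft_force: [0.2, -0.9, 0.6]
width: 0.0
grip_force: 0.0
```

```bash
python3 - <<'E'
from h import *
p=cans()
cv2.imwrite('pics/e.png',cv2.cvtColor(p['pixels'],4))
E
```

```text
[260. 116. 314. 241.] 0.97 [ 0.597 -0.04 ]
[219.   0. 276.  82.] 0.91 [0.566 0.07 ]
yellow [([272, 0, 6, 62, 136], [[0.586, 0.08], [0.587, 0.075]]), ([260, 132, 16, 96, 928], [[0.581, -0.041], [0.582, -0.039]])]
[0.589 0.007 0.281]
15.3 [ 0.59083369 -0.0730257   0.12491651] [ 0.63453889 -0.50004158  0.79961408]
```

arm_command(steps=[{"slide": [-0.003, 0.033, 0], "rot": [0, 0, 0], "grip": 0}, {"slide": [0, 0, -0.04], "rot": [0, 0, 0], "grip": 0}, {"slide": [0, 0, -0.035], "rot": [0, 0, 0], "grip": 0}, {"slide": [0, 0, -0.009], "rot": [0, 0, 0], "grip": 0}, {"slide": [0, 0, -0.002], "rot": [0, 0, 0], "grip": 0}, {"slide": [0, 0, 0], "rot": [0, 0, 0], "grip": 0}, {"slide": [0, 0, 0], "rot": [0, 0, 0], "grip": 0}, {"slide": [0, 0, 0], "rot": [0, 0, 0], "grip": 0}])

```text
time: 16.3
ee_pos: [0.5902, -0.0371, 0.0388]
eef_rot: [0.707, 0.707, 0.002, 0.003]
ft_force: [-4.7, 0.6, 33.4]
width: 0.0008
grip_force: 17.0
```

arm_command(steps=[{"slide": [0, 0, 0.0025], "rot": [0, 0, 0], "grip": 0}, {"slide": [0, 0, 0], "rot": [0, 0, 0], "grip": 0}, {"slide": [0.005, 0, 0], "rot": [0, 0, 0], "grip": 0}, {"slide": [0.01, 0, 0], "rot": [0, 0, 0], "grip": 0}, {"slide": [0.01, 0, 0], "rot": [0, 0, 0], "grip": 0}, {"slide": [0.01, 0, 0], "rot": [0, 0, 0], "grip": 0}, {"slide": [0, 0, 0], "rot": [0, 0, 0], "grip": 0}, {"slide": [0, 0, 0], "rot": [0, 0, 0], "grip": 0}])

```text
time: 17.3
ee_pos: [0.6247, -0.0353, 0.0399]
eef_rot: [0.706, 0.708, 0.003, 0.002]
ft_force: [0.2, 4.4, 18.4]
width: 0.0005
grip_force: 9.2
```

arm_command(steps=[{"slide": [0, 0, 0.03], "rot": [0, 0, 0], "grip": 0}, {"slide": [-0.02, -0.02, 0.05], "rot": [0, 0, 0], "grip": 0}, {"slide": [0, 0, 0], "rot": [0, 0, 0], "grip": 0}, {"slide": [0, 0, 0], "rot": [0, 0, 0], "grip": 0}, {"slide": [0, 0, 0], "rot": [0, 0, 0], "grip": 0}, {"slide": [0, 0, 0], "rot": [0, 0, 0], "grip": 0}, {"slide": [0, 0, 0], "rot": [0, 0, 0], "grip": 0}, {"slide": [0, 0, 0], "rot": [0, 0, 0], "grip": 0}])

```text
time: 18.3
ee_pos: [0.6017, -0.057, 0.1163]
eef_rot: [0.707, 0.708, -0.0, -0.0]
ft_force: [0.2, 0.8, -0.8]
width: 0.0003
grip_force: 0.0
```

```bash
python3 - <<'E'
from h import *
p=cans()
cv2.imwrite('pics/f.png',cv2.cvtColor(p['pixels'][:300],4))
E
```

```text
[262. 128. 314. 256.] 0.85 [ 0.611 -0.039]
[202.   0. 260.  95.] 0.82 [0.566 0.076]
[401. 323. 449. 401.] 0.29 [ 0.769 -0.232]
yellow [([254, 0, 7, 76, 190], [[0.586, 0.084], [0.587, 0.081]]), ([272, 147, 21, 99, 1481], [[0.607, -0.042], [0.606, -0.038]])]
[0.602 0.019 0.278]
18.4 [ 0.60178696 -0.05714602  0.11652227] [-0.08170838 -0.53861339  0.26079967]
```

View pics/f.png

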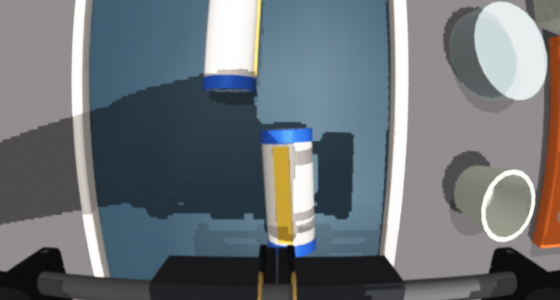

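arm_command(steps=[{"slide": [0.009, 0.018, 0], "rot": [0, 0, 0], "grip": 1}, {"slide": [0, 0, 0], "rot": [0, 0, 0], "grip": 1}, {"slide": [0, 0, -0.01], "rot": [0, 0, 0], "grip": 1}, {"slide": [0, 0, -0.035], "rot": [0, 0, 0], "grip": 1}, {"slide": [0, 0, -0.04], "rot": [0, 0, 0], "grip": 1}, {"slide": [0, 0, -0.02], "rot": [0, 0, 0], "grip": 1}, {"slide": [0, 0, -0.004], "rot": [0, 0, 0], "grip": 1}, {"slide": [0, 0, 0], "rot": [0, 0, 0], "grip": 0.6}], newtons=20)

```text
time: 19.4
ee_pos: [0.6114, -0.0392, 0.0084]
eef_rot: [0.707, 0.707, 0.0, 0.0]
ft_force: [0.2, -0.0, 0.5]
width: 0.0637
grip_force: 0.0
```

arm_command(steps=[{"slide": [0, 0, 0], "rot": [0, 0, 0], "grip": 0}, {"slide": [0, 0, 0], "rot": [0, 0, 0], "grip": 0}, {"slide": [0, 0, 0], "rot": [0, 0, 0], "grip": 0}, {"slide": [0, 0, 0], "rot": [0, 0, 0], "grip": 0}, {"slide": [0, 0, 0], "rot": [0, 0, 0], "grip": 0}, {"slide": [0, 0, 0.04], "rot": [0, 0, 0], "grip": 0}, {"slide": [0, 0, 0.05], "rot": [0, 0, 0], "grip": 0}, {"slide": [0, 0, 0.03], "rot": [0, 0, 0], "grip": 0}])

```text
time: 20.4
ee_pos: [0.6112, -0.039, 0.1296]
eef_rot: [0.707, 0.707, 0.001, 0.001]
ft_force: [-0.6, 0.5, -2.6]
width: 0.0401
grip_force: 19.7
```

arm_command(steps=[{"slide": [0.002, 0.035, 0], "rot": [0, 2, -0.8], "grip": 0}, {"slide": [0.002, 0.035, 0], "rot": [0, 2, -0.8], "grip": 0}, {"slide": [0.002, 0.035, 0], "rot": [0, 2, -0.8], "grip": 0}, {"slide": [0.002, 0.035, 0], "rot": [0, 2, -0.8], "grip": 0}, {"slide": [0.002, 0.035, 0], "rot": [0, 2, -0.8], "grip": 0}, {"slide": [0.002, 0.035, 0], "rot": [0, 2, -0.8], "grip": 0}, {"slide": [0.003, 0.035, 0], "rot": [0, 2, -0.8], "grip": 0}, {"slide": [0.002, 0.035, 0], "rot": [0, 2, -0.8], "grip": 0}])

```text
time: 21.4
ee_pos: [0.6277, 0.2417, 0.1268]
eef_rot: [0.738, 0.66, -0.099, -0.099]
ft_force: [0.5, -0.0, -2.4]
width: 0.0397
grip_force: 19.7
```

```bash
python3 - <<'E'
from h import *
p=cans('x')
cv2.imwrite('pics/g.png',cv2.cvtColor(p['pixels'],4))
for d in eyes.look_for('rack',p): print(d)
t=shot('top')
h=cv2.resize(t['pixels'][185:285,165:355],None,fx=4,fy=4,interpolation=cv2.INTER_CUBIC)
cv2.imwrite('pics/g2.png',cv2.cvtColor(h,4))
E
```

```text
[232. 167. 318. 339.] 0.97 [0.592 0.202]
[ 28.   3. 127.  95.] 0.19 [0.384 0.44 ]
yellow [([244, 210, 31, 74, 1874], [[0.577, 0.206], [0.583, 0.212]])]
[0.681 0.315 0.281]
21.5 [0.62593838 0.24574893 0.12594579] [-0.38935539  0.25212013 -1.59723403]
{'bbox': [125.3, 134.0, 382.1, 264.0], 'conf': 0.6}
```

View pics/g.png

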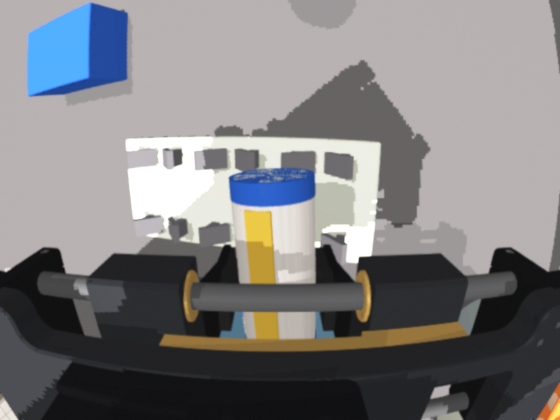

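```bash
python3 - <<'E'
from h import *
p=shot('wrist')
for u,v in [(157,158),(230,158),(318,161),(162,227)]: print(np.round(at(p,u,v,.03,True),3))
for u,v in [(127,140),(380,143),(374,263)]: print('corner',np.round(at(p,u,v,.01,True),3))
s=sensors.read_state();print(s['ee_pos'],s['eef_rot'])
from scipy.spatial.transform import Rotation as R
print(R.from_quat(s['eef_rot']).as_matrix().round(3))
E
```

```text
[0.488 0.298 0.03 ]
[0.564 0.29  0.03 ]
[0.639 0.282 0.03 ]
[0.478 0.229 0.03 ]
corner [0.435 0.321 0.01 ]
corner [0.688 0.292 0.01 ]
corner [0.68  0.185 0.01 ]
[0.62780858 0.2401682  0.12685032] [ 0.73821722  0.66004557 -0.09868934 -0.09816103]
[[ 0.109  0.955 -0.275]
 [ 0.994 -0.109  0.015]
 [-0.016 -0.275 -0.961]]
```

View pics/g2.png

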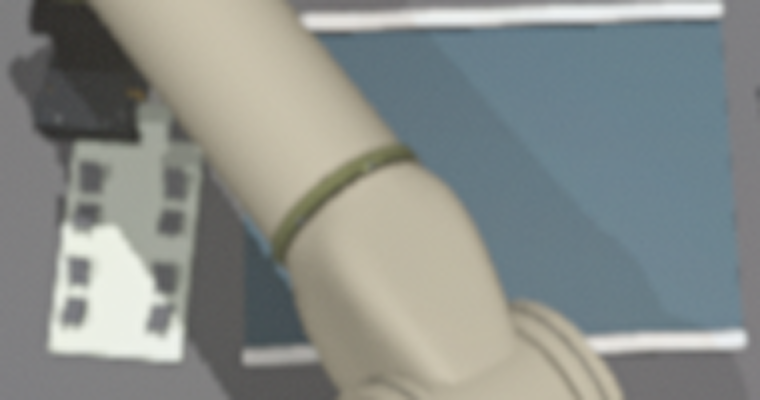

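arm_command(steps=[{"slide": [0.001, 0.003, -0.03], "rot": [0, 0, 0], "grip": 0}, {"slide": [0.001, 0, -0.03], "rot": [0, 0, 0], "grip": 0}, {"slide": [0.001, 0, -0.025], "rot": [0, 0, 0], "grip": 0}, {"slide": [0, 0, -0.01], "rot": [0, 0, 0], "grip": 0}, {"slide": [0, 0, -0.003], "rot": [0, 0, 0], "grip": 0}, {"slide": [0, 0, 0], "rot": [0, 0, 0], "grip": 0}, {"slide": [0, 0, 0], "rot": [0, 0, 0], "grip": 0}, {"slide": [0, 0, 0], "rot": [0, 0, 0], "grip": 0}])

```text
time: 22.65
ee_pos: [0.631, 0.2439, 0.0302]
eef_rot: [0.738, 0.66, -0.098, -0.098]
ft_force: [-2.0, -2.2, 1.2]
width: 0.0397
grip_force: 19.8
```

arm_command(steps=[{"slide": [0, 0, -0.001], "rot": [0, 0, 0], "grip": 0}, {"slide": [0, 0, 0], "rot": [0, 0, 0], "grip": 0.62}, {"slide": [0, 0, 0], "rot": [0, 0, 0], "grip": 0.62}, {"slide": [0, 0, 0], "rot": [0, 0, 0], "grip": 0.62}, {"slide": [0.0055, 0, 0.02], "rot": [0, 0, 0], "grip": 0.62}, {"slide": [0.011, 0, 0.04], "rot": [0, 0, 0], "grip": 0.62}, {"slide": [0.008, 0, 0.03], "rot": [0, 0, 0], "grip": 0.62}, {"slide": [-0.02, -0.04, 0.03], "rot": [0, -4, 1.6], "grip": 0}])

```text
time: 23.65
ee_pos: [0.636, 0.2063, 0.1464]
eef_rot: [0.731, 0.674, -0.073, -0.076]
ft_force: [0.2, -1.2, 2.0]
width: 0.0496
grip_force: 0.0
```

arm_command(steps=[{"slide": [-0.02, -0.04, 0], "rot": [0, -4, 1.6], "grip": 0}, {"slide": [-0.02, -0.04, 0], "rot": [0, -4, 1.6], "grip": 0}, {"slide": [-0.02, -0.04, 0], "rot": [0, -4, 1.6], "grip": 0}, {"slide": [0, -0.02, 0], "rot": [0, 0, 0], "grip": 0}, {"slide": [0, 0, 0], "rot": [0, 0, 0], "grip": 0}, {"slide": [0, 0, 0], "rot": [0, 0, 0], "grip": 0}, {"slide": [0, 0, 0], "rot": [0, 0, 0], "grip": 0}, {"slide": [0, 0, 0], "rot": [0, 0, 0], "grip": 0}])

```text
time: 24.65
ee_pos: [0.5753, 0.0649, 0.1484]
eef_rot: [0.706, 0.708, 0.0, -0.0]
ft_force: [1.3, -0.2, -0.7]
width: 0.0007
grip_force: 0.0
```

```bash
python3 - <<'E'
from h import *
p=cans('x')
print(sensors.read_state()['eef_rot'])
cv2.imwrite('pics/i.png',cv2.cvtColor(p['pixels'],4))
E
```

```text
[317.   1. 369.  63.] 0.75 [0.634 0.221]
[243. 114. 292. 234.] 0.58 [0.568 0.092]
[448. 132. 535. 223.] 0.29 [0.8   0.095]
yellow [([337, 0, 18, 40, 589], [[0.637, 0.236], [0.634, 0.231]]), ([286, 132, 8, 83, 187], [[0.587, 0.093], [0.586, 0.095]])]
[0.575 0.141 0.31 ]
24.75 [0.57529612 0.06443959 0.14844711] [-0.37705991 -0.30305455 -0.39044516]
[ 7.06455413e-01  7.07757523e-01  7.65782874e-05 -1.80711268e-04]
```

View pics/i.png

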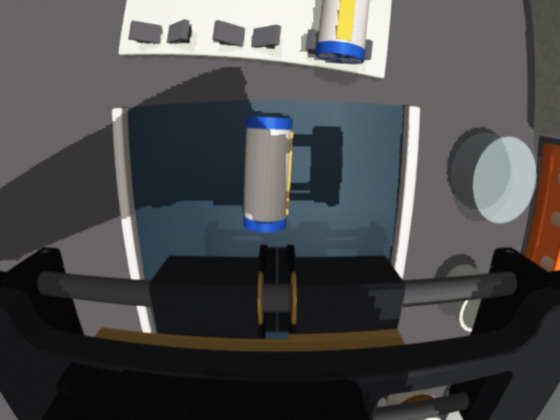

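arm_command(steps=[{"slide": [0.004, 0.029, 0], "rot": [0, 0, 0], "grip": 0}, {"slide": [0, 0, -0.05], "rot": [0, 0, 0], "grip": 0}, {"slide": [0, 0, -0.045], "rot": [0, 0, 0], "grip": 0}, {"slide": [0, 0, -0.01], "rot": [0, 0, 0], "grip": 0}, {"slide": [0, 0, -0.003], "rot": [0, 0, 0], "grip": 0}, {"slide": [0, 0, -0.001], "rot": [0, 0, 0], "grip": 0}, {"slide": [0, 0, 0], "rot": [0, 0, 0], "grip": 0}, {"slide": [0, 0, 0], "rot": [0, 0, 0], "grip": 0}])

```text
time: 25.75
ee_pos: [0.5798, 0.0928, 0.0404]
eef_rot: [0.707, 0.707, 0.0, 0.0]
ft_force: [-0.3, -0.3, -0.0]
width: 0.0005
grip_force: 0.0
```

arm_command(steps=[{"slide": [0, 0, -0.002], "rot": [0, 0, 0], "grip": 0}, {"slide": [0, 0, 0], "rot": [0, 0, 0], "grip": 0}, {"slide": [-0.005, 0, 0], "rot": [0, 0, 0], "grip": 0}, {"slide": [-0.01, 0, 0], "rot": [0, 0, 0], "grip": 0}, {"slide": [-0.01, 0, 0], "rot": [0, 0, 0], "grip": 0}, {"slide": [-0.01, 0, 0], "rot": [0, 0, 0], "grip": 0}, {"slide": [-0.01, 0, 0], "rot": [0, 0, 0], "grip": 0}, {"slide": [0, 0, 0], "rot": [0, 0, 0], "grip": 0}])

```text
time: 26.75
ee_pos: [0.5354, 0.0948, 0.0397]
eef_rot: [0.706, 0.708, 0.002, 0.001]
ft_force: [-0.9, 3.2, 14.2]
width: 0.0008
grip_force: 6.6
```

arm_command(steps=[{"slide": [0, 0, 0], "rot": [0, 0, 0], "grip": 0}, {"slide": [0, 0, 0.03], "rot": [0, 0, 0], "grip": 0}, {"slide": [0.02, -0.02, 0.05], "rot": [0, 0, 0], "grip": 0}, {"slide": [0, 0, 0], "rot": [0, 0, 0], "grip": 0}, {"slide": [0, 0, 0], "rot": [0, 0, 0], "grip": 0}, {"slide": [0, 0, 0], "rot": [0, 0, 0], "grip": 0}, {"slide": [0, 0, 0], "rot": [0, 0, 0], "grip": 0}, {"slide": [0, 0, 0], "rot": [0, 0, 0], "grip": 0}])

```text
time: 27.75
ee_pos: [0.5539, 0.073, 0.1172]
eef_rot: [0.707, 0.708, -0.0, -0.0]
ft_force: [-0.7, -0.0, -0.2]
width: 0.0005
grip_force: 0.0
```

```bash
python3 - <<'E'
from h import *
p=cans('x')
cv2.imwrite('pics/j.png',cv2.cvtColor(p['pixels'],4))
E
```

```text
[350.   0. 406.  73.] 0.89 [0.634 0.219]
[236. 125. 288. 256.] 0.74 [0.543 0.092]
[124.   2. 425.  87.] 0.55 [0.552 0.208]
yellow [([375, 0, 20, 44, 708], [[0.642, 0.235], [0.637, 0.23]]), ([264, 143, 19, 96, 1372], [[0.551, 0.092], [0.551, 0.095]])]
[0.554 0.149 0.279]
27.85 [0.55410303 0.07291921 0.11734588] [ 0.07035907 -0.38598804 -0.08028808]
```

arm_command(steps=[{"slide": [-0.006, 0.019, 0], "rot": [0, 0, 0], "grip": 0}, {"slide": [0, 0, -0.04], "rot": [0, 0, 0], "grip": 0}, {"slide": [0, 0, -0.03], "rot": [0, 0, 0], "grip": 0}, {"slide": [0, 0, -0.008], "rot": [0, 0, 0], "grip": 0}, {"slide": [0, 0, -0.0015], "rot": [0, 0, 0], "grip": 0}, {"slide": [0, 0, 0], "rot": [0, 0, 0], "grip": 0}, {"slide": [-0.005, 0, 0], "rot": [0, 0, 0], "grip": 0}, {"slide": [-0.01, 0, 0], "rot": [0, 0, 0], "grip": 0}])

```text
time: 28.85
ee_pos: [0.5348, 0.0935, 0.0403]
eef_rot: [0.707, 0.708, 0.002, 0.001]
ft_force: [0.3, 1.7, 9.5]
width: 0.0004
grip_force: 5.0
```

arm_command(steps=[{"slide": [0, 0, 0], "rot": [0, 0, 0], "grip": 0}, {"slide": [0, 0, 0], "rot": [0, 0, 0], "grip": 0}, {"slide": [0, 0, 0.03], "rot": [0, 0, 0], "grip": 0}, {"slide": [0, -0.02, 0.05], "rot": [0, 0, 0], "grip": 0}, {"slide": [0, 0, 0], "rot": [0, 0, 0], "grip": 1}, {"slide": [0, 0, 0], "rot": [0, 0, 0], "grip": 1}, {"slide": [0, 0, 0], "rot": [0, 0, 0], "grip": 1}, {"slide": [0, 0, 0], "rot": [0, 0, 0], "grip": 1}])

```text
time: 29.85
ee_pos: [0.5327, 0.0723, 0.1173]
eef_rot: [0.706, 0.708, -0.0, -0.001]
ft_force: [0.3, 0.4, -0.3]
width: 0.0324
grip_force: 0.0
```

```bash
python3 - <<'E'
from h import *
p=cans('x')
cv2.imwrite('pics/k.png',cv2.cvtColor(p['pixels'],4))
E
```

```text
[247. 123. 305. 254.] 0.81 [0.532 0.093]
[378.   0. 431.  72.] 0.65 [0.636 0.222]
yellow [([403, 0, 19, 47, 722], [[0.646, 0.237], [0.639, 0.232]]), ([267, 141, 21, 98, 1528], [[0.533, 0.092], [0.533, 0.095]])]
[0.533 0.149 0.279]
29.95 [0.53290484 0.07209287 0.11750866] [ 0.45341356 -0.51133106 -0.96764522]
```

arm_command(steps=[{"slide": [0, 0.021, 0], "rot": [0, 0, 0], "grip": 1}, {"slide": [0, 0, 0], "rot": [0, 0, 0], "grip": 1}, {"slide": [0, 0, -0.01], "rot": [0, 0, 0], "grip": 1}, {"slide": [0, 0, -0.035], "rot": [0, 0, 0], "grip": 1}, {"slide": [0, 0, -0.04], "rot": [0, 0, 0], "grip": 1}, {"slide": [0, 0, -0.02], "rot": [0, 0, 0], "grip": 1}, {"slide": [0, 0, -0.005], "rot": [0, 0, 0], "grip": 1}, {"slide": [0, 0, 0], "rot": [0, 0, 0], "grip": 0.6}], newtons=20)

```text
time: 30.95
ee_pos: [0.5338, 0.0928, 0.0087]
eef_rot: [0.707, 0.707, 0.0, 0.0]
ft_force: [1.4, 1.1, -0.3]
width: 0.0826
grip_force: 0.0
```

arm_command(steps=[{"slide": [0, 0, 0], "rot": [0, 0, 0], "grip": 0}, {"slide": [0, 0, 0], "rot": [0, 0, 0], "grip": 0}, {"slide": [0, 0, 0], "rot": [0, 0, 0], "grip": 0}, {"slide": [0, 0, 0], "rot": [0, 0, 0], "grip": 0}, {"slide": [0, 0, 0], "rot": [0, 0, 0], "grip": 0}, {"slide": [0, 0, 0.04], "rot": [0, 0, 0], "grip": 0}, {"slide": [0, 0, 0.05], "rot": [0, 0, 0], "grip": 0}, {"slide": [0, 0, 0.03], "rot": [0, 0, 0], "grip": 0}])

```text
time: 31.95
ee_pos: [0.5337, 0.0931, 0.1302]
eef_rot: [0.707, 0.708, 0.001, 0.001]
ft_force: [0.5, -1.4, -1.7]
width: 0.0395
grip_force: 19.7
```

arm_command(steps=[{"slide": [-0.0115, 0.034, 0], "rot": [0, 0, -1.3], "grip": 0}, {"slide": [-0.0115, 0.034, 0], "rot": [0, 0, -1.3], "grip": 0}, {"slide": [-0.0115, 0.034, 0], "rot": [0, 0, -1.3], "grip": 0}, {"slide": [-0.011, 0.034, 0], "rot": [0, 0, -1.2], "grip": 0}, {"slide": [-0.011, 0.032, 0], "rot": [0, 0, -1.2], "grip": 0}, {"slide": [0, 0, -0.01], "rot": [0, 0, 0], "grip": 0}, {"slide": [0, 0, 0], "rot": [0, 0, 0], "grip": 0}, {"slide": [0, 0, 0], "rot": [0, 0, 0], "grip": 0}])

```text
time: 32.95
ee_pos: [0.4773, 0.2596, 0.1179]
eef_rot: [0.745, 0.667, -0.0, 0.0]
ft_force: [0.5, 0.7, -1.8]
width: 0.0396
grip_force: 19.7
```

```bash
python3 - <<'E'
from h import *
p=cans('x')
cv2.imwrite('pics/l.png',cv2.cvtColor(p['pixels'],4))
E
```

```text
[240. 165. 325. 340.] 0.73 [0.479 0.224]
[432. 155. 488. 278.] 0.59 [0.644 0.238]
yellow [([453, 179, 26, 89, 973], [[0.656, 0.229], [0.646, 0.235]]), ([269, 208, 32, 77, 2056], [[0.481, 0.228], [0.481, 0.235]])]
[0.486 0.336 0.28 ]
33.05 [0.47731739 0.25989492 0.11821976] [ 0.00261785 -0.14030007 -1.06218369]
```

View pics/l.png

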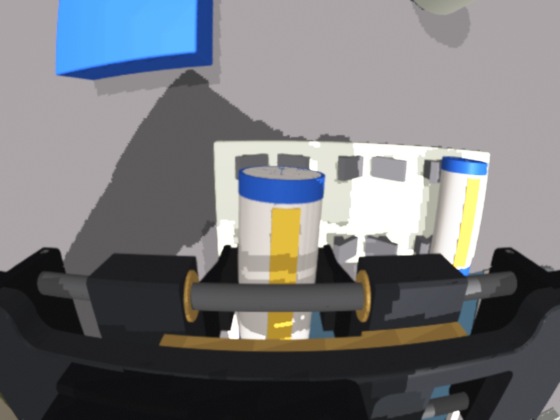

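```bash
python3 - <<'E'
from h import *
p=shot('wrist')
for u,v in [(273,167),(370,168),]: print(np.round(at(p,u,v,.03,True),3))
for u,v in [(215,143),(488,155)]: print('corner',np.round(at(p,u,v,.01,True),3))
E
```

```text
[0.479 0.299 0.03 ]
[0.556 0.29  0.03 ]
corner [0.433 0.322 0.01 ]
corner [0.687 0.291 0.01 ]
```

arm_command(steps=[{"slide": [0, 0.001, -0.03], "rot": [0, 0, 0], "grip": 0}, {"slide": [0, 0, -0.03], "rot": [0, 0, 0], "grip": 0}, {"slide": [0, 0, -0.015], "rot": [0, 0, 0], "grip": 0}, {"slide": [0, 0, 0], "rot": [0, 0, 0], "grip": 0}, {"slide": [0, 0, 0], "rot": [0, 0, 0], "grip": 0}, {"slide": [0, 0, 0], "rot": [0, 0, 0], "grip": 0}, {"slide": [0, 0, 0], "rot": [0, 0, 0], "grip": 0}, {"slide": [0, 0, 0], "rot": [0, 0, 0], "grip": 0}])

```text
time: 34.1
ee_pos: [0.4769, 0.2618, 0.0433]
eef_rot: [0.745, 0.668, 0.0, 0.0]
ft_force: [-0.4, 1.0, -1.7]
width: 0.0394
grip_force: 19.7
```

arm_command(steps=[{"slide": [-0.001, 0, -0.01], "rot": [0, 0, 0], "grip": 0}, {"slide": [0, 0, -0.003], "rot": [0, 0, 0], "grip": 0}, {"slide": [0, 0, -0.001], "rot": [0, 0, 0], "grip": 0}, {"slide": [0, 0, -0.001], "rot": [0, 0, 0], "grip": 0}, {"slide": [0, 0, 0], "rot": [0, 0, 0], "grip": 0}, {"slide": [0, 0, 0], "rot": [0, 0, 0], "grip": 0}, {"slide": [0, 0, 0], "rot": [0, 0, 0], "grip": 0}, {"slide": [0, 0, 0], "rot": [0, 0, 0], "grip": 0}])

```text
time: 35.1
ee_pos: [0.475, 0.2617, 0.0289]
eef_rot: [0.745, 0.668, -0.001, 0.0]
ft_force: [-8.3, -5.7, 17.4]
width: 0.0395
grip_force: 19.9
```

arm_command(steps=[{"slide": [-0.001, 0, 0.001], "rot": [0, 0, 0], "grip": 0}, {"slide": [0, 0, 0], "rot": [0, 0, 0], "grip": 0.7}, {"slide": [0, 0, 0], "rot": [0, 0, 0], "grip": 0.7}, {"slide": [0, 0, 0], "rot": [0, 0, 0], "grip": 0.7}, {"slide": [0, 0, 0.03], "rot": [0, 0, 0], "grip": 0.7}, {"slide": [0, 0, 0.05], "rot": [0, 0, 0], "grip": 0.7}, {"slide": [0, 0, 0.05], "rot": [0, 0, 0], "grip": 0}, {"slide": [0.03, -0.05, 0.02], "rot": [0, 0, 1.6], "grip": 0}])

```text
time: 36.1
ee_pos: [0.5041, 0.2163, 0.1827]
eef_rot: [0.732, 0.681, 0.003, 0.0]
ft_force: [1.1, -0.8, 0.2]
width: 0.0478
grip_force: 0.0
```

arm_command(steps=[{"slide": [0.045, -0.05, 0.02], "rot": [0, 0, 1.6], "grip": 0}, {"slide": [0, -0.05, 0.02], "rot": [0, 0, 1.6], "grip": 0}, {"slide": [0, 0, 0], "rot": [0, 0, 1.5], "grip": 0}, {"slide": [0, 0, 0], "rot": [0, 0, 0], "grip": 0}, {"slide": [0, 0, 0], "rot": [0, 0, 0], "grip": 0}, {"slide": [0, 0, 0], "rot": [0, 0, 0], "grip": 0}, {"slide": [0, 0, 0], "rot": [0, 0, 0], "grip": 0}, {"slide": [0, 0, 0], "rot": [0, 0, 0], "grip": 0}])

```text
time: 37.1
ee_pos: [0.5448, 0.1175, 0.2168]
eef_rot: [0.707, 0.708, 0.0, -0.0]
ft_force: [0.8, -0.1, 1.1]
width: 0.0004
grip_force: 0.0
```

```bash
python3 - <<'E'
from h import *
p=cans('x')
h=cv2.cvtColor(p['pixels'],cv2.COLOR_RGB2HSV)
m=cv2.inRange(h,(18,110,80),(38,255,255));n,l,s,c=cv2.connectedComponentsWithStats(m)
for i in range(1,n):
  if s[i][4]>200 and s[i][1]<270: print('stripe z.06',np.round(at(p,*c[i],.06,True),3))
for d in eyes.look_for('can1',p):
  b=d['bbox'];print('axis',np.round(at(p,(b[0]+b[2])/2,(b[1]+b[3])/2,.04,True),3))
a=p['pixels'][:240,100:460]
t=shot('top')['pixels'][190:290,165:300]
cv2.imwrite('pics/m.png',cv2.cvtColor(np.hstack([cv2.resize(a,(450,300)),cv2.resize(t,(340,300))]),4))
E
```

```text
[186.   6. 235. 104.] 0.73 [0.474 0.266]
[336.  26. 384. 123.] 0.56 [0.636 0.245]
[168.  13. 400. 130.] 0.47 [0.553 0.245]
yellow [([196, 16, 21, 73, 831], [[0.467, 0.27], [0.471, 0.267]]), ([355, 36, 19, 73, 816], [[0.641, 0.249], [0.637, 0.246]])]
[0.545 0.194 0.378]
37.2 [0.54481923 0.11732884 0.21682555] [-0.32373787  0.29123346  0.65587769]
stripe z.06 [0.476 0.262 0.06 ]
stripe z.06 [0.631 0.243 0.06 ]
axis [0.477 0.263 0.04 ]
axis [0.632 0.243 0.04 ]
axis [0.552 0.243 0.04 ]
```

View pics/m.png

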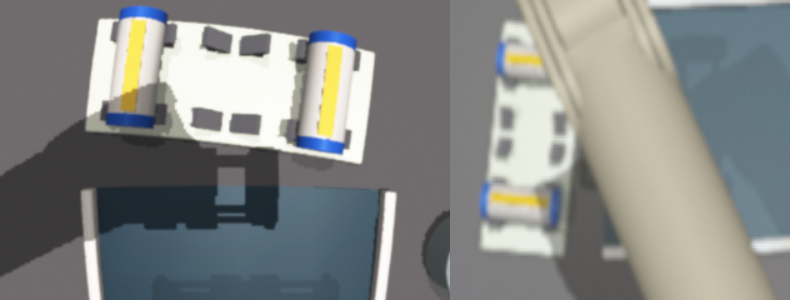

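arm_command(steps=[{"slide": [0, -0.055, 0], "rot": [0, 0, 0], "grip": 0}, {"slide": [0, -0.055, 0], "rot": [0, 0, 0], "grip": 0}, {"slide": [0, -0.055, 0], "rot": [0, 0, 0], "grip": 0}, {"slide": [0, -0.055, 0], "rot": [0, 0, 0], "grip": 0}, {"slide": [0, -0.055, 0], "rot": [0, 0, 0], "grip": 0}, {"slide": [0, -0.055, 0], "rot": [0, 0, 0], "grip": 0}, {"slide": [0, -0.055, 0], "rot": [0, 0, 0], "grip": 0}, {"slide": [0, -0.055, 0], "rot": [0, 0, 0], "grip": 0}])

```text
time: 38.3
ee_pos: [0.5446, -0.3246, 0.217]
eef_rot: [0.707, 0.707, 0.0, 0.0]
ft_force: [0.3, 0.7, -0.4]
width: 0.0006
grip_force: 0.0
```

arm_command(steps=[{"slide": [0, -0.03, -0.03], "rot": [0, 0, 0], "grip": 0}, {"slide": [0, 0, -0.03], "rot": [0, 0, 0], "grip": 0}, {"slide": [0, 0, 0], "rot": [0, 0, 0], "grip": 0}, {"slide": [0, 0, 0], "rot": [0, 0, 0], "grip": 0}, {"slide": [0, 0, 0], "rot": [0, 0, 0], "grip": 0}, {"slide": [0, 0, 0], "rot": [0, 0, 0], "grip": 0}, {"slide": [0, 0, 0], "rot": [0, 0, 0], "grip": 0}, {"slide": [0, 0, 0], "rot": [0, 0, 0], "grip": 0}])

```text
time: 39.3
ee_pos: [0.5449, -0.3527, 0.157]
eef_rot: [0.707, 0.707, 0.0, 0.0]
ft_force: [-0.5, -0.7, 0.3]
width: -0.0001
grip_force: 0.0
```

```bash
python3 - <<'E'
from h import *
p=shot('wrist')
for t,zs in [('cap',(.042,.066,.085)),('scan',(.07,.075)),('capdish',(.014,))]:
  for d in eyes.look_for(t,p):
    b=d['bbox'];u,v=(b[0]+b[2])/2,(b[1]+b[3])/2
    print(t,np.round(b),round(d['conf'],2),[np.round(at(p,u,v,z,True)[:2],3) for z in zs])
h=cv2.cvtColor(p['pixels'],cv2.COLOR_RGB2HSV)
m=cv2.inRange(h,(45,120,60),(75,255,255));n,l,s,c=cv2.connectedComponentsWithStats(m)
for i in range(1,n):
  if s[i][4]>60: print('green',s[i],[np.round(at(p,*c[i],z,True),3) for z in(.07,.08)])
print(sensors.read_state()['ee_pos'],sensors.read_state()['time'])
cv2.imwrite('pics/n.png',cv2.cvtColor(p['pixels'],4))
E
```

```text
cap [417. 165. 475. 221.] 0.93 [array([ 0.708, -0.339]), array([ 0.694, -0.334]), array([ 0.683, -0.329])]
cap [398. 273. 425. 338.] 0.87 [array([ 0.69 , -0.463]), array([ 0.677, -0.447]), array([ 0.667, -0.434])]
cap [108. 172. 170. 233.] 0.63 [array([ 0.417, -0.349]), array([ 0.428, -0.343]), array([ 0.437, -0.338])]
scan [240. 143. 398. 255.] 0.68 [array([ 0.579, -0.339]), array([ 0.578, -0.338])]
scan [265. 207. 300. 246.] 0.58 [array([ 0.55 , -0.362]), array([ 0.55, -0.36])]
capdish [105. 159. 179. 234.] 0.57 [array([ 0.407, -0.35 ])]
green [348 193  37  38 882] [array([ 0.617, -0.349,  0.07 ]), array([ 0.614, -0.346,  0.08 ])]
green [ 266  207   37   38 1040] [array([ 0.551, -0.361,  0.07 ]), array([ 0.551, -0.358,  0.08 ])]
[ 0.54483772 -0.35270742  0.15684943] 39.5
```

View pics/n.png

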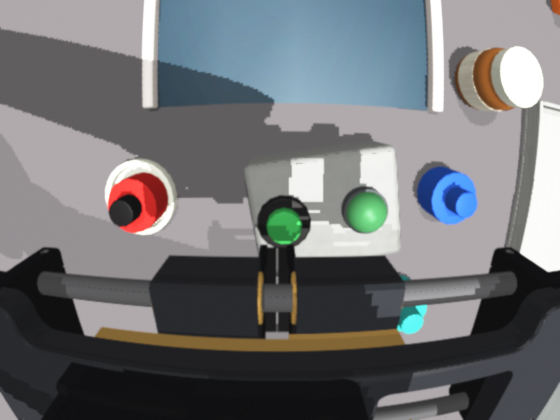

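arm_command(steps=[{"slide": [0.006, -0.008, -0.03], "rot": [0, 0, 0], "grip": 0}, {"slide": [0, 0, -0.03], "rot": [0, 0, 0], "grip": 0}, {"slide": [0, 0, -0.012], "rot": [0, 0, 0], "grip": 0}, {"slide": [0, 0, -0.006], "rot": [0, 0, 0], "grip": 0}, {"slide": [0, 0, -0.004], "rot": [0, 0, 0], "grip": 0}, {"slide": [0, 0, -0.002], "rot": [0, 0, 0], "grip": 0}, {"slide": [0, 0, 0], "rot": [0, 0, 0], "grip": 0}, {"slide": [0, 0, 0], "rot": [0, 0, 0], "grip": 0}])

```text
time: 40.5
ee_pos: [0.5512, -0.3609, 0.0763]
eef_rot: [0.707, 0.707, -0.0, 0.001]
ft_force: [-11.1, 6.2, 19.7]
width: 0.0007
grip_force: 10.2
```

arm_command(steps=[{"slide": [0, 0, -0.002], "rot": [0, 0, 0], "grip": 0}, {"slide": [0, 0, 0], "rot": [0, 0, 0], "grip": 0}, {"slide": [0, 0, 0], "rot": [0, 0, 0], "grip": 0}, {"slide": [0, 0, 0], "rot": [0, 0, 0], "grip": 0}, {"slide": [0, 0, 0], "rot": [0, 0, 0], "grip": 0}, {"slide": [0, 0, 0], "rot": [0, 0, 0], "grip": 0}, {"slide": [0, 0, 0], "rot": [0, 0, 0], "grip": 0}, {"slide": [0, 0, 0], "rot": [0, 0, 0], "grip": 0}])

```text
time: 41.5
ee_pos: [0.5513, -0.3609, 0.076]
eef_rot: [0.707, 0.707, -0.0, 0.001]
ft_force: [-17.4, 8.5, 33.0]
width: 0.0005
grip_force: 16.9
```

arm_command(steps=[{"slide": [0, 0, 0.005], "rot": [0, 0, 0], "grip": 0}, {"slide": [0, 0, 0.002], "rot": [0, 0, 0], "grip": 0}, {"slide": [0, 0, 0], "rot": [0, 0, 0], "grip": 0}, {"slide": [0, 0, 0], "rot": [0, 0, 0], "grip": 0}, {"slide": [0, 0, 0], "rot": [0, 0, 0], "grip": 0}, {"slide": [0, 0, 0], "rot": [0, 0, 0], "grip": 0}, {"slide": [0, 0, 0], "rot": [0, 0, 0], "grip": 0}, {"slide": [0, 0, 0], "rot": [0, 0, 0], "grip": 0}])

```text
time: 42.5
ee_pos: [0.551, -0.3608, 0.0779]
eef_rot: [0.707, 0.707, 0.0, 0.0]
ft_force: [2.6, -0.8, 4.2]
width: 0.0006
grip_force: 2.0
```

arm_command(steps=[{"slide": [0, 0, 0.003], "rot": [0, 0, 0], "grip": 0}, {"slide": [0, 0, 0], "rot": [0, 0, 0], "grip": 0}, {"slide": [0, 0, 0], "rot": [0, 0, 0], "grip": 0}, {"slide": [0, 0, 0], "rot": [0, 0, 0], "grip": 0}, {"slide": [0, 0, 0], "rot": [0, 0, 0], "grip": 0}, {"slide": [0, 0, 0], "rot": [0, 0, 0], "grip": 0}, {"slide": [0, 0, 0], "rot": [0, 0, 0], "grip": 0}, {"slide": [0, 0, 0], "rot": [0, 0, 0], "grip": 0}])

```text
time: 43.5
ee_pos: [0.5506, -0.3606, 0.0807]
eef_rot: [0.707, 0.707, -0.0, -0.0]
ft_force: [-1.3, 0.4, 3.1]
width: 0.0003
grip_force: 1.2
```

arm_command(steps=[{"slide": [0, 0, 0.05], "rot": [0, 0, 0], "grip": 0.65}, {"slide": [-0.045, 0.0026, 0.01], "rot": [0, 0, 0], "grip": 0.65}, {"slide": [-0.05, 0.0025, 0], "rot": [0, 0, 0], "grip": 0.65}, {"slide": [-0.05, 0.0025, 0], "rot": [0, 0, 0], "grip": 0.65}, {"slide": [0, 0, 0], "rot": [0, 0, 0], "grip": 0.65}, {"slide": [0, 0, -0.04], "rot": [0, 0, 0], "grip": 0.65}, {"slide": [0, 0, -0.04], "rot": [0, 0, 0], "grip": 0.65}, {"slide": [0, 0, -0.013], "rot": [0, 0, 0], "grip": 0.65}], newtons=15)

```text
time: 44.5
ee_pos: [0.4053, -0.352, 0.0457]
eef_rot: [0.707, 0.708, 0.0, -0.002]
ft_force: [0.4, -0.1, 0.2]
width: 0.0557
grip_force: 0.0
```

arm_command(steps=[{"slide": [0, 0, 0], "rot": [0, 0, 0], "grip": 0}, {"slide": [0, 0, 0], "rot": [0, 0, 0], "grip": 0}, {"slide": [0, 0, 0], "rot": [0, 0, 0], "grip": 0}, {"slide": [0, 0, 0], "rot": [0, 0, 0], "grip": 0}, {"slide": [0, 0, 0], "rot": [0, 0, 0], "grip": 0}, {"slide": [0, 0, 0], "rot": [0, 0, 0], "grip": 0}, {"slide": [0, 0, 0], "rot": [0, 0, 0], "grip": 0}, {"slide": [0, 0, 0], "rot": [0, 0, 0], "grip": 0}])

```text
time: 45.5
ee_pos: [0.4063, -0.3535, 0.0486]
eef_rot: [0.707, 0.707, 0.0, 0.001]
ft_force: [-0.3, -0.6, 6.5]
width: 0.0256
grip_force: 15.0
```

arm_command(steps=[{"slide": [0, 0, 0.05], "rot": [0, 0, 0], "grip": 0}, {"slide": [0, 0, 0.05], "rot": [0, 0, 0], "grip": 0}, {"slide": [0.03, 0, 0.026], "rot": [0, 0, 0], "grip": 0}, {"slide": [0.045, 0.001, 0], "rot": [0, 0, 0], "grip": 0}, {"slide": [0.045, 0.001, 0], "rot": [0, 0, 0], "grip": 0}, {"slide": [0.045, 0.001, 0], "rot": [0, 0, 0], "grip": 0}, {"slide": [0.045, 0.001, 0], "rot": [0, 0, 0], "grip": 0}, {"slide": [0, 0, 0], "rot": [0, 0, 0], "grip": 0}])

```text
time: 46.5
ee_pos: [0.6182, -0.3467, 0.172]
eef_rot: [0.706, 0.709, 0.001, -0.001]
ft_force: [-0.3, 0.9, -0.7]
width: 0.0251
grip_force: 15.0
```

```bash
python3 - <<'E'
from h import *
s=sensors.read_state();print(s['ee_pos'],s['eef_rot'],s['ft_force'],s['time'])
E
```

```text
[ 0.61815127 -0.34668226  0.17196716] [ 0.70554399  0.7086644   0.00087909 -0.00129036] [-0.31356307  0.894747   -0.74888382] 46.5
```

arm_command(steps=[{"slide": [0, 0, 0], "rot": [0, 0, 0], "grip": 0}, {"slide": [0, 0, 0], "rot": [0, 0, 0], "grip": 0}, {"slide": [0, 0, -0.01], "rot": [0, 0, 0], "grip": 0}, {"slide": [0, 0, -0.01], "rot": [0, 0, 0], "grip": 0}, {"slide": [0, 0, -0.01], "rot": [0, 0, 0], "grip": 0}, {"slide": [0, 0, -0.01], "rot": [0, 0, 0], "grip": 0}, {"slide": [0, 0, 0], "rot": [0, 0, 0], "grip": 0}, {"slide": [0, 0, 0], "rot": [0, 0, 0], "grip": 0}])

```text
time: 47.5
ee_pos: [0.616, -0.3492, 0.1341]
eef_rot: [0.707, 0.707, 0.0, 0.0]
ft_force: [-0.1, -0.2, -0.8]
width: 0.0255
grip_force: 15.0
```

arm_command(steps=[{"slide": [0, 0, -0.008], "rot": [0, 0, 0], "grip": 0}, {"slide": [0, 0, -0.008], "rot": [0, 0, 0], "grip": 0}, {"slide": [0, 0, -0.008], "rot": [0, 0, 0], "grip": 0}, {"slide": [0, 0, -0.004], "rot": [0, 0, 0], "grip": 0}, {"slide": [0, 0, -0.0015], "rot": [0, 0, 0], "grip": 0}, {"slide": [0, 0, 0], "rot": [0, 0, 0], "grip": 0}, {"slide": [0, 0, 0], "rot": [0, 0, 0], "grip": 0}, {"slide": [0, 0, 0], "rot": [0, 0, 0], "grip": 0}])

```text
time: 48.5
ee_pos: [0.616, -0.3491, 0.1048]
eef_rot: [0.707, 0.707, 0.0, 0.0]
ft_force: [-2.2, 2.0, 3.9]
width: 0.0257
grip_force: 15.0
```

Seated. Release, retreat and verify.

arm_command(steps=[{"slide": [0, 0, 0], "rot": [0, 0, 0], "grip": 0.6}, {"slide": [0, 0, 0], "rot": [0, 0, 0], "grip": 0.6}, {"slide": [0, 0, 0], "rot": [0, 0, 0], "grip": 0.6}, {"slide": [0, 0, 0], "rot": [0, 0, 0], "grip": 0.6}, {"slide": [0, 0, 0.05], "rot": [0, 0, 0], "grip": 0.6}, {"slide": [0, 0, 0.05], "rot": [0, 0, 0], "grip": 0.6}, {"slide": [-0.05, 0, 0.03], "rot": [0, 0, 0], "grip": 0.6}, {"slide": [-0.05, 0, 0], "rot": [0, 0, 0], "grip": 0.6}])

```text
time: 49.5
ee_pos: [0.5162, -0.3492, 0.2371]
eef_rot: [0.706, 0.708, 0.001, 0.002]
ft_force: [-0.3, -0.4, -0.8]
width: 0.0524
grip_force: 0.0
```

```bash
python3 - <<'E'
from h import *
p=shot('wrist');q=shot('scene')
a=p['pixels'][100:300,100:460]
b=cv2.resize(q['pixels'][160:300,90:410],(720,315),interpolation=cv2.INTER_CUBIC)
cv2.imwrite('pics/o.png',cv2.cvtColor(np.vstack([cv2.resize(a,(720,280)),b[:315]]),4))
E
```

```text
(no output)
```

View pics/o.png

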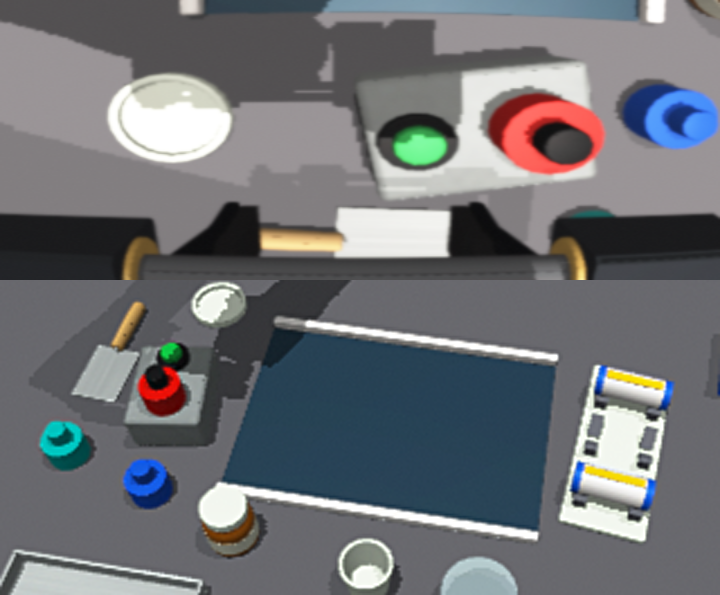

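The cap is upright over the lens, the button is up, and both canisters lie in the end berths with their stripes on top.

```bash
python3 -c "
from bench import order
print(order.close_job())"
```

```text
the job is handed in; nothing more can be done
None
```

I handed the job in at about 50 s. Both canisters lie in the rack stripe-up, the scan button was pressed to its stop and let go, and the red cap is back over the lens. The hand-in call returned no verdict.

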